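# Close the back of a wall clock

### The arm

A 6-joint arm with a two-finger parallel gripper is mounted at the origin on the work surface. World frame = base frame: x ahead of the robot, y to its left, z up, the work surface at z = 0. Lengths are in mm, angles in rad, forces in N, time in s.
With the tool pointing down it reaches from about 275 to 750 mm from the base axis. Payload 10.2 kg.
Tool frame: the origin (TCP) lies midway between the tips of the shut fingers; the grasp point (between the pads) lies grip_depth behind it (grip_depth is the distance from the TCP to the grasp point, in mm); z points along the fingers, y is the line along which they close (so a half turn about z gives the same grasp; the last joint's range is limited). The gripper opens to 85 mm and grips with 20 to 120 N. Pads are 22 mm wide; open, the fingers measure 114 mm over their backs; the gripper's body (76 mm by 85 mm) begins 54 mm behind the grasp point. The pads swing forward as they close: fully open they stand 13 mm farther back than shut.
Start: joints at [-1.384, 0.313, 1.498, -0, 1.331, -0.223], TCP at [209.162, -481.542, 231.294] pointing down, gripper open.
Joint ranges: [-2.94, 2.94], [-0.97, 2.17], [0.19, 2.56], [-1.23, 4.37], [0.02, 3.11], [-2.88, 2.88]. Speed limits (rad/s): [2.39, 2.39, 3.01, 3.14, 3.14, 3.14].

### API

Orientations are given as a unit quaternion [w, x, y, z].
In Python, from rig import * gives the robot as it stands.
- The arm moves only by the tool servo_tool, never from a script. Its argument "commands" is a list of rows, each a list of 3 entries, a list of its own where there are three numbers: the gripper command: -1 is fully open, 1 is shut, values between are in proportion, then the shift along the tool's x, y, z in m, then the turn, a rotation vector about the tool's x, y, z in units of 6 degrees (1.0 is 6 degrees). In form: [[grip, [dx, dy, dz], [ax, ay, az]], ...]. A call has 1 to 10 rows; each row shifts and turns the commanded pose from where the row before left it, along the tool's axes as they then stand; what a row does not reach is not made up. A row lasts 1/12 s, in which the tool goes at most 41.7 mm and 7.16 degrees, less where a joint would pass 70% of its speed; a pose out of reach is approached as far as the arm can. A call is refused whole if a number of a shift passes 0.0417 or a number of a turn 1, either way. A call with a gripper value outside its range is refused whole. The fingers move at their own pace and stop on an object; "squeeze" is the grip in N (left out, the last holds). Time passes only in rows, so rows that do not move let the fingers close. It gives the time, the measured TCP pose, the force, the opening and the grip force at its end, in the units of the state.
- sense(): the state, without advancing time (a new reading comes with each control period).
- capture(name): name is "side" or "top" or "wrist"; returns a dict with "pixels" (480x640x3 uint8, red, green, blue), "z_map" (480x640 float32, mm along the optical axis (not along the pixel's ray), 0 where there is no reading), "fx", "fy", "cx", "cy" (pixels), "rvec" (rotation vector, rad) and "tvec" (3), from world to camera coordinates, as OpenCV has them; the wrist camera has in their place "T_tool_cam" (4x4, takes a point from camera to tool coordinates, whose origin is the TCP and whose axes are the flange's). Camera axes: x right, y down, z forward; pixel columns grow to the right and rows downward; lengths in mm; the calibration is good to about 2 mm. A picture is of the moment at which its call begins: read the wrist's pose just before it.
- finish_job(): hands the job in; it is judged then, once.
The state is a dict: "time_s": time; "joints": joint angles; "dq": joint speeds; "tau": joint torques, N m; "eef_pos": TCP position; "ee_rot": TCP orientation; "force": force on the tool from outside, world axes, zero at the start; "wrist_torque": the same for the moment, N m; "grip_width": opening from 0.0 (shut) to 1.0 (fully open); "grip_force": force on a finger pad.
Only numpy, scipy, OpenCV 4.12 (cv2) and the standard library are available. Lean on these libraries where they do the work, as an engineer would, in place of code of your own. Each camera call takes 0.05 s, during which the arm holds its last target. There are 200 camera calls.

### The job

The square wall clock lies face down with its back open. Pick up the larger of the two grey back covers by its battery box, lower it over the clock's two pins (either way round) without dropping it, and let go once it lies flush on the clock. Leave the smaller cover where it is.

Things in the scene. Friction and masses are not known exactly. Their poses are not given: they have to be found in the camera images.
- cover_grip (a point): Grip point of the larger cover: on the vertical axis of its black battery box, 64 (x) by 36 (y) by 44 mm tall, which stands on the middle of the cover's plate; grip it across its 36 mm width (along y). The point lies 26 mm above the plate's upper face, 32 mm above its underside. z is up. A half turn about z makes no difference.
- cover: The larger cover, loose, 0.2 to 0.4 kg: a grey flat plate 180 (x) by 110 (y) by 6 mm thick, lying flat on the table, with two round through holes 30 mm in diameter centred 62 mm either side of its middle along x. Origin at the middle of the plate's underside; same axes as cover_grip.
- case_seat (a point): Clock case, fixed, face down: white, 190 mm square, 30 mm tall, a shallow well of brass wheels in the middle. The point is the centre of its flat upper side, at the height of the surface the cover lies on; z is up. Two steel pins stand on it, 62 mm either side of the point along its x, each 26 mm tall, 12 mm in diameter up to 10 mm, then tapering to 5 mm at the tip.
- spare_grip (a point): The smaller back cover, which does not fit: grey plate 120 by 80 by 6 mm with two 20 mm holes 80 mm apart and a black box 40 by 36 by 44 mm tall. The point lies on the box's axis, 26 mm above the plate. Not to be moved.
There are look-alikes about, which are no part of the job. Leave any blue look-alike of the cover alone.

How it is judged (in metres and radians):
On the way:
1. the cover, still held in the gripper, has been lowered over the pins to within 14 mm of the clock's back (contact force between the fingers and cover above 1 N and horizontal distance between cover_grip and case_seat below 0.02 m and z of cover_grip in the frame of case_seat below 0.046 m), for 0.05 s.
At the end, for the whole second after the job is handed in: The larger cover lies flush on the clock's back (within 3 mm in height and 0.06 rad of level), both pins through its holes, its middle within 12 mm of the seat's centre and its length within 0.3 rad of the line of the pins (either way round), at rest and released (horizontal distance between cover_grip and case_seat below 0.012 m and z of cover_grip in the frame of case_seat between 0.028 and 0.035 m and angle between the x axis of cover_grip and the x axis of case_seat, either way round below 0.3 rad and angle between cover_grip's own z axis and vertical below 0.06 rad and linear speed of cover below 0.02 m/s); the robot touches nothing.
It fails at once if the smaller cover is moved by more than 30 mm (distance of spare_grip from where it was at the start of the episode above 0.03 m).
It also fails if it takes over 38 s, if anything falls off the work surface, if the arm or the gripper's body presses on something with over 40 N, if the wrist force passes 120 N, or if a joint passes its speed limit or range.

## Working session

There is one attempt and no reset: what is moved stays moved. The work goes in short steps, Python scripts to look and compute and a tool call to move; the robot and the scene stay as the last step left them, time stands still between calls to the robot, and variables do not carry over. Pictures are saved under pics/ and viewed, at most 10 in all, crops included, and the job is handed in when it is done.

Besides the shell and the picture viewer there is one more tool, called after ">>>" by a JSON object that holds its "fn" and its "kwargs". servo_tool: Moves the arm, as the interface text tells. Its arguments: {"type":"object","properties":{"commands":{"type":"array"},"squeeze":{"type":"number"}},"required":["commands"]}

```bash
mkdir -p pics; ls
python3 - <<'E'
from rig import *
import cv2,numpy as np,pickle
print(sense())
t=capture("top");s=capture("side")
pickle.dump((t,s),open("cap.pkl","wb"))
cv2.imwrite("pics/top.png",t["pixels"][:,:,::-1]);cv2.imwrite("pics/side.png",s["pixels"][:,:,::-1])
for c in(t,s):print(c["fx"],c["cx"],c["cy"],c["rvec"],c["tvec"],(c["z_map"]>0).mean())
E
```

```text
pics
{'time_s': 0.0, 'joints': array([-1.38441892e+00,  3.13427876e-01,  1.49845987e+00, -3.26632650e-06,
        1.33101091e+00, -2.23384894e-01]), 'dq': array([-0.00095554, -0.00172864, -0.00033289, -0.00148649, -0.00147026,
       -0.00016485]), 'tau': array([-1.25930968e-03, -4.12275445e+01, -2.59738111e+01, -3.14544914e-04,
        4.20086624e-03, -4.14848913e-06]), 'eef_pos': array([ 209.09965657, -481.26897394,  230.73782588]), 'ee_rot': array([-6.52915688e-04,  9.79084883e-01,  2.03451136e-01,  1.04963079e-05]), 'force': array([-0.7261698 , -0.39183234,  0.56686343]), 'wrist_torque': array([0.00840062, 0.02006432, 0.0555728 ]), 'grip_force': 0.0, 'grip_width': 0.9989173021156862}
520.0680864465079 332.3718479341987 250.07844636584022 [ 2.11857636 -2.10527134  0.17800912] [ -71.92759534  440.85274249 1319.65466827] 0.9961881510416667
592.8629955103032 314.3437887286927 248.79609953930955 [ 2.4284164  -0.07957969  0.04268488] [-421.88682571  -21.69693886 1338.29786159] 0.995947265625
```

View pics/top.png

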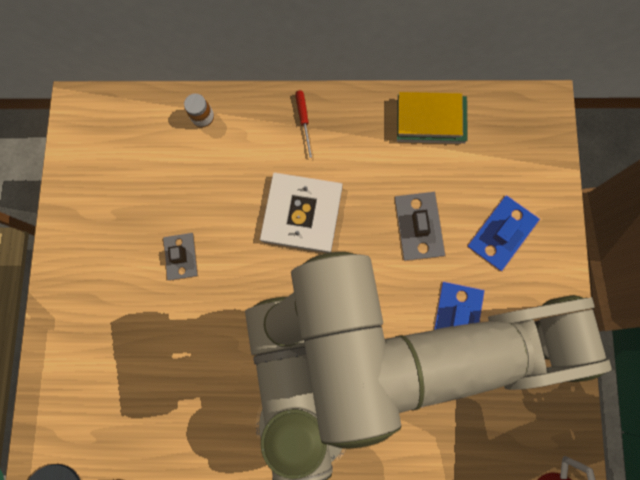

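View pics/side.png

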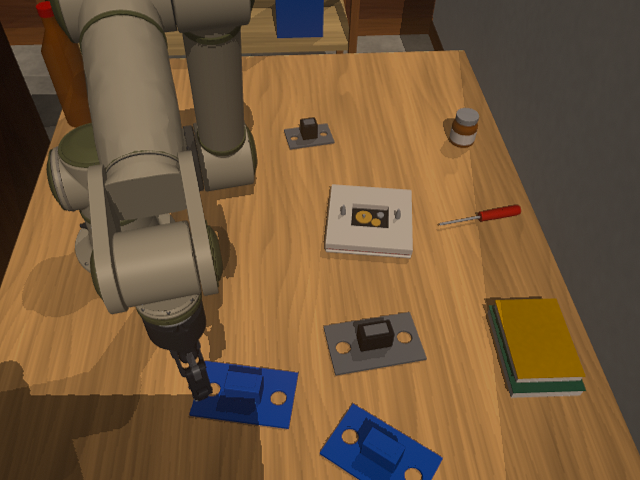

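Top view: the candidates are the larger grey cover at (420,225), the smaller grey cover at (180,256), and blue look-alikes at (505,232) and (460,305). I choose the grey one at (420,225), which is (375,342) in the side view. The clock is at (301,212), with pins near (305,188) and (296,234).

```bash
cat > h.py <<'E'
import cv2,numpy as np
def ray(c,px,z):
    R=cv2.Rodrigues(np.array(c["rvec"]))[0];t=np.array(c["tvec"]).reshape(3)
    px=np.atleast_2d(px).astype(float)
    d=np.c_[(px[:,0]-c["cx"])/c["fx"],(px[:,1]-c["cy"])/c["fy"],np.ones(len(px))]@R
    o=-R.T@t
    return o+d*((z-o[2])/d[:,2])[:,None]
def rect(c,m,z):
    cs,_=cv2.findContours(m.astype(np.uint8),cv2.RETR_CCOMP,cv2.CHAIN_APPROX_NONE)
    k=max(cs,key=cv2.contourArea)[:,0]
    return cv2.minAreaRect(ray(c,k,z)[:,:2].astype(np.float32)),[ray(c,h[:,0].mean(0),z)[0].round(1).tolist()+[cv2.contourArea(h)] for h in cs if h is not k and cv2.contourArea(h)>25]
E
python3 - <<'E'
import pickle,cv2,numpy as np
from h import *
t,s=pickle.load(open("cap.pkl","rb"))
def roi(m,x0,y0,x1,y1):
    o=np.zeros_like(m);o[y0:y1,x0:x1]=m[y0:y1,x0:x1];return o
for n,c,cr,ck in(("top",t,(385,180,455,270),(250,165,352,260)),("side",s,(315,300,435,380),(318,178,422,265))):
    hsv=cv2.cvtColor(c["pixels"],cv2.COLOR_RGB2HSV);S,V=hsv[...,1],hsv[...,2]
    print(n,"cover",rect(c,roi(S<70,*cr),6));
    print(n,"case",rect(c,roi((S<60)&(V>165),*ck),30))
    # box top: depth
    ys,xs=np.mgrid[0:480,0:640]
    R=cv2.Rodrigues(c["rvec"])[0]
    P=np.dstack([(xs-c["cx"])/c["fx"],(ys-c["cy"])/c["fy"],np.ones(xs.shape)])*c["z_map"][...,None]
    W=(P-np.array(c["tvec"]).reshape(3))@R
    b=roi((W[...,2]>44)&(W[...,2]<60),*cr)
    print("boxtop",rect(c,b,50),"z",np.median(W[b][:,2]))
    p=roi((W[...,2]>36)&(W[...,2]<70),*ck)
    q,l,st,ce=cv2.connectedComponentsWithStats(p.astype(np.uint8))
    for i in range(1,q):
        print("pin",st[i],ce[i],W[l==i].mean(0).round(1))
    x0,y0,x1,y1=(min(cr[0],ck[0]),min(cr[1],ck[1]),max(cr[2],ck[2]),max(cr[3],ck[3]))
    im=c["pixels"][y0:y1,x0:x1,::-1];print(x0,y0,im.shape);cv2.imwrite(f"pics/{n}_c.png",cv2.resize(im,None,fx=3,fy=3))
E
```

```text
top cover (((516.890625, -302.3138427734375), (177.3760528564453, 109.07678985595703), 7.0832295417785645), [[515.5, -302.3, 6.0, 2477.0], [455.5, -309.4, 6.0, 124.5], [523.6, -301.8, 6.0, 212.0], [578.6, -294.4, 6.0, 119.5]])
top case (((549.0890502929688, 15.113235473632812), (190.11572265625, 188.24917602539062), 80.81163024902344), [[547.0, 14.8, 30.0, 4670.5], [488.0, 33.2, 30.0, 51.5], [549.2, 15.4, 30.0, 854.5], [610.9, 11.5, 30.0, 46.5]])
boxtop (((515.8035888671875, -302.59991455078125), (64.59076690673828, 36.426090240478516), 6.980324745178223), [[515.5, -302.5, 50.0, 298.0]]) z 49.829047624511794
pin [292 177   1   1   1] [292. 177.] [643.   41.8  36.3]
pin [294 176   1   1   1] [294. 176.] [645.4  36.3  37.5]
pin [304 180   2   2   2] [304.5 180.5] [632.5   7.6  38.4]
pin [274 182   1   1   1] [274. 182.] [628.8  90.2  36.5]
pin [278 183   2   1   2] [278.5 183. ] [626.   77.9  36.4]
pin [289 183   1   1   1] [289. 183.] [626.1  49.6  36.1]
pin [309 182   1   2   2] [309.  182.5] [627.4  -4.5  36.6]
pin [326 182   1   1   1] [326. 182.] [628.5 -50.4  37.8]
pin [271 184  
[... 4732 characters left out ...]
 (65.44505310058594, 40.25474548339844), 7.131592273712158), [[518.2, -308.3, 50.0, 536.5]]) z 50.27804809299323
pin [337 200   1   1   1] [337. 200.] [479.3  59.7  37.1]
pin [341 205   5   9  33] [343.03030303 209.24242424] [488.9  19.8  46.4]
pin [395 209   6   9  35] [397.82857143 213.17142857] [6.111e+02 6.000e-01 4.580e+01]
pin [392 219   1   1   1] [392. 219.] [597.2  -9.1  37.9]
pin [351 220   1   1   1] [351. 220.] [504.9  -5.1  36.3]
pin [380 234   1   1   1] [380. 234.] [563.8 -52.6  37.8]
pin [398 235   1   1   1] [398. 235.] [603.1 -57.3  37. ]
pin [402 237   1   1   1] [402. 237.] [610.8 -64.3  37.7]
pin [348 239   1   1   1] [348. 239.] [492.1 -61.7  36.3]
315 178 (202, 120, 3)
```

View pics/top_c.png

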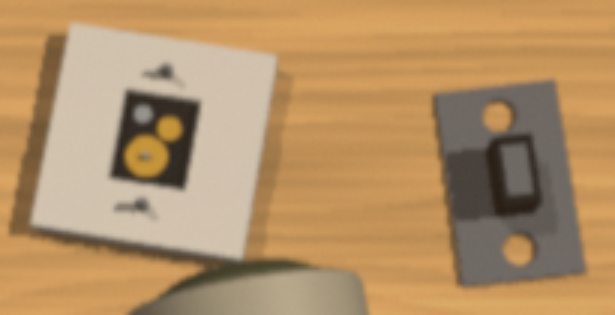

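The crop confirms the choice: a grey plate with a black box and two large holes, centre near (517,-304), yaw 7.1°. The case is near (549,14) with its pins at yaw -9°. Next I turn the tool and move above the cover.

>>> {"fn": "servo_tool", "kwargs": {"commands": [[-1,[0,0,0],[0,0,0.68]],[-1,[0,0,0],[0,0,0.68]],[-1,[0,0,0],[0,0,0.68]],[-1,[0,0,0],[0,0,0.69]]]}}

```text
time_s: 0.43
eef_pos: [209.1, -481.4, 230.9]
ee_rot: [-0.0, 0.998, 0.06, -0.0]
force: [0.6, 0.5, -0.2]
grip_width: 0.998
grip_force: 0.0
```

>>> {"fn": "servo_tool", "kwargs": {"commands": [[-1,[0.0328,-0.0138,0],[0,0,0]],[-1,[0.0328,-0.0138,0],[0,0,0]],[-1,[0.0328,-0.0138,0],[0,0,0]],[-1,[0.0328,-0.0138,0],[0,0,0]],[-1,[0.0328,-0.0138,0],[0,0,0]],[-1,[0.0328,-0.0138,0],[0,0,0]],[-1,[0.0328,-0.0138,0],[0,0,0]],[-1,[0.0328,-0.0138,0],[0,0,0]],[-1,[0.0328,-0.0138,0],[0,0,0]],[-1,[0.0328,-0.0138,0],[0,0,0]]]}}

```text
time_s: 1.27
eef_pos: [518.9, -302.8, 231.0]
ee_rot: [-0.0, 0.998, 0.062, -0.0]
force: [-0.5, -0.0, -0.5]
grip_width: 1.002
grip_force: 0.0
```

>>> {"fn": "servo_tool", "kwargs": {"commands": [[-1,[0,0,0],[0,0,0]],[-1,[0,0,0],[0,0,0]],[-1,[0,0,0],[0,0,0]]]}}

```text
time_s: 1.52
eef_pos: [517.2, -304.2, 230.8]
ee_rot: [-0.0, 0.998, 0.062, -0.0]
force: [-0.4, 0.2, 0.7]
grip_width: 0.999
grip_force: 0.0
```

```bash
cat >> h.py <<'E'
def wristcam(w,s):
    from scipy.spatial.transform import Rotation as Ro
    T=np.eye(4);q=s["ee_rot"];T[:3,:3]=Ro.from_quat([q[1],q[2],q[3],q[0]]).as_matrix();T[:3,3]=s["eef_pos"]
    C=np.linalg.inv(T@np.array(w["T_tool_cam"]))
    w=dict(w);w["rvec"]=cv2.Rodrigues(C[:3,:3])[0];w["tvec"]=C[:3,3];return w
def world(c):
    ys,xs=np.mgrid[0:480,0:640];R=cv2.Rodrigues(np.array(c["rvec"]))[0]
    P=np.dstack([(xs-c["cx"])/c["fx"],(ys-c["cy"])/c["fy"],np.ones(xs.shape)])*c["z_map"][...,None]
    return (P-np.array(c["tvec"]).reshape(3))@R
E
python3 - <<'E'
import rig;from rig import *;from h import *
print([x for x in dir(rig) if x[0]!='_'],getattr(rig,'grip_depth',None))
s=sense();w=wristcam(capture("wrist"),s);print(s["eef_pos"],s["ee_rot"],s["grip_width"],w["T_tool_cam"])
W=world(w)
b=(W[...,2]>44)&(W[...,2]<58)&(abs(W[...,0]-517)<60)&(abs(W[...,1]+304)<50)
b=cv2.morphologyEx(b.astype(np.uint8),cv2.MORPH_OPEN,np.ones((5,5)))
print("box",rect(w,b,50),np.median(W[b>0][:,2]))
hsv=cv2.cvtColor(w["pixels"],cv2.COLOR_RGB2HSV)
m=(hsv[...,1]<70)&(abs(W[...,0]-517)<120)&(abs(W[...,1]+304)<75)&(W[...,2]<60)
print("plate",rect(w,m,6))
cv2.imwrite("pics/w1.png",w["pixels"][:,:,::-1])
E
```

```text
['PlanningError', 'capture', 'finish_job', 'grip_depth', 'sense'] 18.700000000000003
[ 517.19043879 -304.15146459  230.8325922 ] [-2.54797231e-04  9.98078022e-01  6.19677112e-02 -4.47585979e-04] 0.9993724739116154 [[ 9.20973633e-04 -9.45921705e-01 -3.24393710e-01  8.33066983e+01]
 [ 9.99999415e-01  1.05492412e-03 -2.37065400e-04 -4.44071792e-01]
 [ 5.66456056e-04 -3.24393302e-01  9.45922124e-01 -1.43548786e+02]
 [ 0.00000000e+00  0.00000000e+00  0.00000000e+00  1.00000000e+00]]
box (((519.5973510742188, -303.681396484375), (63.77695083618164, 35.78574752807617), 7.512909889221191), [[520.8, -303.6, 50.0, 3563.0]]) 51.13757606355419
plate (((518.8982543945312, -303.607421875), (178.5880889892578, 109.79023742675781), 7.256890773773193), [[528.4, -302.5, 6.0, 25222.0], [459.3, -311.2, 6.0, 825.5], [473.7, -296.1, 6.0, 33.5], [477.6, -315.2, 6.0, 52.0], [487.1, -323.8, 6.0, 27.5], [503.7, -323.0, 6.0, 27.0], [515.5, -320.1, 6.0, 30.0], [524.0, -284.9, 6.0, 61.5], [545.4, -300.4, 6.0, 381.0], [580.4, -296.0, 6.0, 1156.5]])
```

View pics/w1.png

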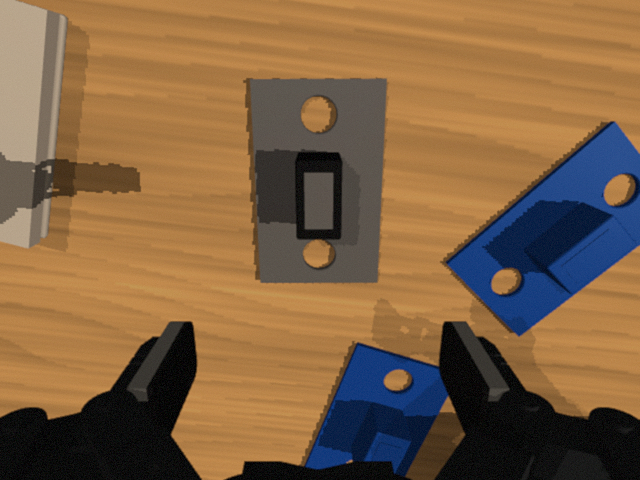

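The wrist view shows the cover centred between the fingers, with its box at (319,195), at about (518.5,-303.8). Next I descend and grip.

>>> {"fn": "servo_tool", "kwargs": {"commands": [[-1,[0.0013,0,0.0219],[0,0,0]],[-1,[0,0,0.0219],[0,0,0]],[-1,[0,0,0.0219],[0,0,0]],[-1,[0,0,0.0219],[0,0,0]],[-1,[0,0,0.0219],[0,0,0]],[-1,[0,0,0.0219],[0,0,0]],[-1,[0,0,0.0219],[0,0,0]],[-1,[0,0,0.0219],[0,0,0]],[-1,[0,0,0.0219],[0,0,0]],[-1,[0,0,0.0219],[0,0,0]]]}}

```text
time_s: 2.4
eef_pos: [517.9, -304.9, 11.6]
ee_rot: [0.0, 0.998, 0.061, 0.0]
force: [0.5, 0.1, 0.2]
grip_width: 0.999
grip_force: 0.0
```

>>> {"fn": "servo_tool", "kwargs": {"commands": [[-1,[0,0,0],[0,0,0]],[0,[0,0,0],[0,0,0]],[1,[0,0,0],[0,0,0]],[1,[0,0,0],[0,0,0]],[1,[0,0,0],[0,0,0]],[1,[0,0,0],[0,0,0]],[1,[0,0,0],[0,0,0]],[1,[0,0,0],[0,0,0]],[1,[0,0,0],[0,0,0]],[1,[0,0,0],[0,0,0]]], "squeeze": 60}}

```text
time_s: 3.23
eef_pos: [519.4, -304.5, 13.8]
ee_rot: [0.001, 0.998, 0.062, 0.001]
force: [-2.1, 0.2, 7.3]
grip_width: 0.418
grip_force: 62.0
```

>>> {"fn": "servo_tool", "kwargs": {"commands": [[1,[0,0,-0.005],[0,0,0]],[1,[0,0,-0.01],[0,0,0]],[1,[0,0,-0.015],[0,0,0]],[1,[0,0,-0.02],[0,0,0]],[1,[0,0,-0.02],[0,0,0]],[1,[0,0,-0.02],[0,0,0]],[1,[0,0,-0.02],[0,0,0]],[1,[0,0,-0.01],[0,0,0]],[1,[0,0,0],[0,0,0]],[1,[0,0,0],[0,0,0]]]}}

```text
time_s: 4.07
eef_pos: [518.7, -303.7, 132.0]
ee_rot: [-0.0, 0.998, 0.062, -0.0]
force: [0.0, -0.5, -3.6]
grip_width: 0.416
grip_force: 60.7
```

>>> {"fn": "servo_tool", "kwargs": {"commands": [[1,[0,0,0],[0,0,0.54]],[1,[0,0,0],[0,0,0.54]],[1,[0,0,0],[0,0,0.54]],[1,[0,0,0],[0,0,0.54]],[1,[0,0,0],[0,0,0.54]],[1,[0,0,0],[0,0,0]]]}}

```text
time_s: 4.57
eef_pos: [518.3, -303.4, 130.6]
ee_rot: [-0.001, 0.997, -0.08, -0.001]
force: [-0.9, -1.0, -3.5]
grip_width: 0.415
grip_force: 60.7
```

Run:
```python
from rig import *;from h import *
s=sense();w=wristcam(capture("wrist"),s);t=capture("top");print(s["eef_pos"],s["ee_rot"],s["grip_width"],s["grip_force"],s["force"])
q=s["ee_rot"];print(np.degrees(2*np.arctan2(q[2],q[1])))
v=np.hstack([w["pixels"][::1,::1],])[:,:,::-1];cv2.imwrite("pics/w2.png",v)
W=world(w)
hsv=cv2.cvtColor(w["pixels"],cv2.COLOR_RGB2HSV)
m=(hsv[...,1]<70)&(abs(W[...,2]-120)<25)
print("plate z", [np.median(W[...,2][(hsv[...,1]<70)&(abs(W[...,0]-x)<12)&(abs(W[...,1]-s["eef_pos"][1])<60)&(W[...,2]>60)]) for x in (450,590)])
W=world(t);
m=(abs(W[...,2]-102)<14)&(abs(W[...,0]-517)<130)&(abs(W[...,1]+304)<100)
k=W[m]; print(k.mean(0),len(k))
A=np.c_[k[:,:2]-k[:,:2].mean(0),np.ones(len(k))];print("tilt top",np.linalg.lstsq(A,k[:,2],rcond=None)[0])
```

```text
[ 518.30567431 -303.40796649  130.55193758] [-9.36037510e-04  9.96766263e-01 -8.03409085e-02 -1.21641227e-03] 0.4152399625062237 60.67602753639221 [-0.86102001 -0.99107752 -3.46217831]
-9.216333737026332
plate z [np.float64(123.81490978815188), np.float64(123.419667912436)]
[ 423.38373928 -317.26766899  114.87908594] 2
tilt top [-6.52866117e-03 -4.01971764e-02  1.14879086e+02]
```

View pics/w2.png

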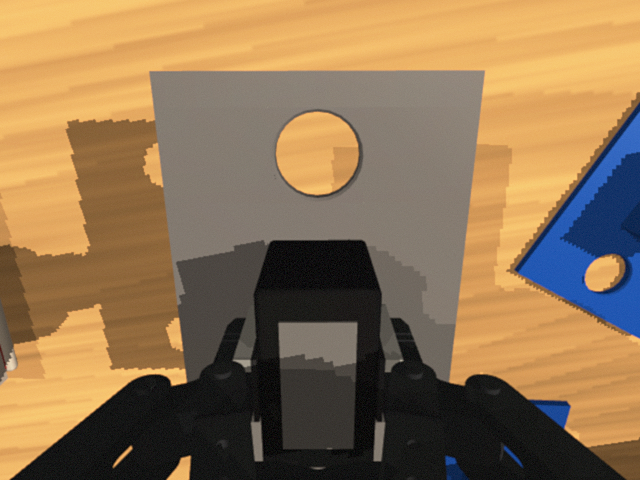

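The cover is held level, with its far hole at (318,153). Next I carry it over the clock.

>>> {"fn": "servo_tool", "kwargs": {"commands": [[1,[-0.0018,-0.03,0],[0,0,0]],[1,[-0.0018,-0.032,0],[0,0,0]],[1,[-0.0018,-0.034,0],[0,0,0]],[1,[-0.0018,-0.034,0],[0,0,0]],[1,[-0.0018,-0.034,0],[0,0,0]],[1,[-0.0018,-0.034,0],[0,0,0]],[1,[-0.0018,-0.034,0],[0,0,0]],[1,[-0.0018,-0.034,0],[0,0,0]],[1,[-0.0018,-0.032,0],[0,0,0]],[1,[-0.0018,-0.021,0],[0,0,0]]]}}

```text
time_s: 5.5
eef_pos: [551.2, 16.8, 131.8]
ee_rot: [-0.0, 0.997, -0.078, -0.0]
force: [1.1, -0.5, -2.7]
grip_width: 0.415
grip_force: 61.2
```

>>> {"fn": "servo_tool", "kwargs": {"commands": [[1,[0,0,0.01],[0,0,0]],[1,[0,0,0.01],[0,0,0]],[1,[0,0,0.01],[0,0,0]],[1,[0,0,0.01],[0,0,0]],[1,[0,0,0.01],[0,0,0]],[1,[0,0,0],[0,0,0]],[1,[0,0,0],[0,0,0]],[1,[0,0,0],[0,0,0]]]}}

```text
time_s: 6.17
eef_pos: [551.9, 13.6, 82.6]
ee_rot: [0.0, 0.997, -0.08, 0.0]
force: [-0.1, -1.0, -3.4]
grip_width: 0.411
grip_force: 61.2
```

Run:
```python
from rig import *;from h import *
import pickle
s=sense();w=wristcam(capture("wrist"),s);d=capture("side");print(s["eef_pos"],s["ee_rot"],s["grip_width"],s["grip_force"],s["force"])
pickle.dump((s,w,d),open("c2.pkl","wb"))
q=s["ee_rot"];print(np.degrees(2*np.arctan2(q[2],q[1])))
a=w["pixels"][:,:,::-1];b=cv2.resize(d["pixels"][130:300,260:480,::-1],None,fx=2,fy=2)
o=np.zeros((600,640,3),np.uint8);o[:260]=a[40:300];o[260:,:440]=b
cv2.imwrite("pics/w3.png",o)
```

```text
[551.85053164  13.55639087  82.60146673] [ 3.22769769e-05  9.96830601e-01 -7.95528092e-02  3.21272466e-04] 0.4113940675558596 61.1942195892334 [-0.12928098 -0.95862741 -3.42787993]
-9.125723812281658
```

View pics/w3.png

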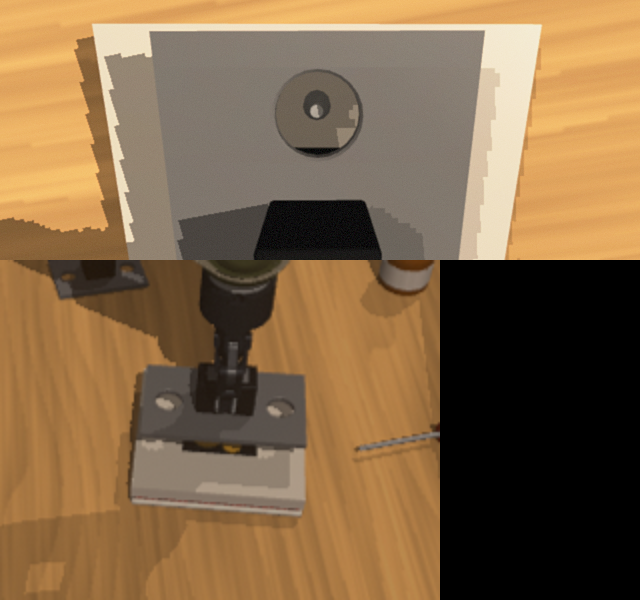

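Run:
```python
from h import *
import pickle
s,w,d=pickle.load(open("c2.pkl","rb"))
g=cv2.cvtColor(w["pixels"],cv2.COLOR_RGB2GRAY)
print(g[130:166:2,300:336:3])
ctr=ray(w,[[318.5,153]],75.4)[0];tip=ray(w,[[317,151]],56)[0]
R=lambda v:np.array([np.cos(np.radians(-9.1))*v[0]+np.sin(np.radians(-9.1))*v[1],np.sin(np.radians(-9.1))*v[0]-np.cos(np.radians(-9.1))*v[1]])
print("hole rel tcp",R(ctr-s["eef_pos"]),"tip-hole (tool)",R(tip-ctr),ctr,tip)
W=world(w)
m=(W[...,2]<36)&(W[...,2]>20)&(np.arange(480)[:,None]<200)
for x in(520,): pass
hsv=cv2.cvtColor(w["pixels"],cv2.COLOR_RGB2HSV)
# case top edges (z=30): far edge row and left/right edges
for r in (70,90,110):
    xs=np.where((hsv[r,:,1]<75))[0]; 
    p=ray(w,[[xs.min(),r],[xs.max(),r]],30);print(r,xs.min(),xs.max(),[R(q-s["eef_pos"]) for q in p])
```

```text
[[101 101 102 100  96  73  74 100 101 101 103 100]
 [101 102 102  81  60  59  61  58  83 102 100 102]
 [ 98 101  97  65  60  64  59  65  65  95 102 101]
 [ 99 102  69  60  61  64  62  64  60  66 101  99]
 [101 100  59  60  61  58  65  63  60  61 100 103]
 [ 96  96  62  63  62  65  65  66  57  60  96 101]
 [ 99  90  59  63  58  63  67  66  59  61  91 103]
 [101  74  54  62  62 103  76  62  62  62  79  99]
 [101  65  57  58 129 175  96  73  60  60  73 104]
 [103  79  58  59 170 170  96  95  60  58  81 102]
 [100  95  55  72 171 169 116  98  59  58  94  99]
 [101  99  52  69 173 165 114 100  60  56  94  99]
 [ 98 100  68  51 164 167 127  92  55  77 101  99]
 [101  99 100  51  94 159 159  63  57  98 102 101]
 [ 99 101  99  89  57  62  64  62  94 102 101 103]
 [ 97 102  99 103 101  92  93 102 104 103 101  99]
 [ 99  99 101  99 100 102 100 101 101 101  99 100]
 [ 98  97  98 100 101 100 102 101 104  98  99 100]]
hole rel tcp [ 6.22078596e+01 -1.38430479e-02] tip-hole (tool) [-1.91224499 -0.56093914] [613.27762047   3.73138485  75.4       ] [611.47816042   4.58770087  56.        ]
70 93 540 [array([ 90.94502373, -96.18113777]), array([91.02901696, 94.42783678])]
90 96 537 [array([ 82.87081726, -96.24754436]), array([82.96082647, 94.48878189])]
110 100 533 [array([ 74.56284389, -95.87677625]), array([74.65860938, 94.1130409 ])]
```

The hole is 62.2 mm from the TCP, and the pin tip sits 1.9 mm inward and 0.6 mm aside, so I correct for that and lower.

>>> {"fn": "servo_tool", "kwargs": {"commands": [[1,[-0.0019,-0.0007,0.0],[0,0,0]],[1,[0,0,0.008],[0,0,0]],[1,[0,0,0.008],[0,0,0]],[1,[0,0,0.006],[0,0,0]],[1,[0,0,0.005],[0,0,0]],[1,[0,0,0.004],[0,0,0]],[1,[0,0,0.003],[0,0,0]],[1,[0,0,0],[0,0,0]],[1,[0,0,0],[0,0,0]]]}}

```text
time_s: 7.02
eef_pos: [549.9, 14.9, 48.3]
ee_rot: [-0.0, 0.997, -0.079, -0.0]
force: [0.3, -0.2, -3.2]
grip_width: 0.409
grip_force: 61.2
```

>>> {"fn": "servo_tool", "kwargs": {"commands": [[1,[0,0,0.001],[0,0,0]],[1,[0,0,0.001],[0,0,0]],[1,[0,0,0.001],[0,0,0]],[1,[0,0,0],[0,0,0]],[1,[0,0,0],[0,0,0]]]}}

```text
time_s: 7.43
eef_pos: [549.8, 14.9, 45.3]
ee_rot: [0.0, 0.997, -0.079, -0.0]
force: [-0.5, 0.0, -3.8]
grip_width: 0.41
grip_force: 61.2
```

>>> {"fn": "servo_tool", "kwargs": {"commands": [[1,[0,0,0.0007],[0,0,0]],[1,[0,0,0.0007],[0,0,0]],[1,[0,0,0],[0,0,0]],[1,[0,0,0],[0,0,0]]]}}

```text
time_s: 7.77
eef_pos: [549.8, 14.9, 43.9]
ee_rot: [0.0, 0.997, -0.079, 0.0]
force: [0.1, -0.0, -3.3]
grip_width: 0.415
grip_force: 61.2
```

>>> {"fn": "servo_tool", "kwargs": {"commands": [[1,[0,0,0.0007],[0,0,0]],[1,[0,0,0.0],[0,0,0]],[1,[0,0,0],[0,0,0]]]}}

```text
time_s: 8.02
eef_pos: [549.9, 14.9, 43.8]
ee_rot: [0.0, 0.997, -0.079, 0.0]
force: [-2.9, 1.4, 6.3]
grip_width: 0.414
grip_force: 62.3
```

Contact at TCP z 43.8. Next I open and retreat.

>>> {"fn": "servo_tool", "kwargs": {"commands": [[0,[0,0,0],[0,0,0]],[-1,[0,0,0],[0,0,0]],[-1,[0,0,0],[0,0,0]],[-1,[0,0,0],[0,0,0]],[-1,[0,0,0],[0,0,0]],[-1,[0,0,0],[0,0,0]],[-1,[0,0,0],[0,0,0]],[-1,[0,0,0],[0,0,0]]]}}

```text
time_s: 8.68
eef_pos: [549.8, 14.9, 43.2]
ee_rot: [0.0, 0.997, -0.079, 0.0]
force: [0.1, 0.3, -0.5]
grip_width: 0.998
grip_force: 0.0
```

>>> {"fn": "servo_tool", "kwargs": {"commands": [[-1,[0,0,-0.01],[0,0,0]],[-1,[0,0,-0.02],[0,0,0]],[-1,[0,0,-0.025],[0,0,0]],[-1,[0,0,-0.025],[0,0,0]],[-1,[0,0,-0.025],[0,0,0]],[-1,[0,0,-0.025],[0,0,0]],[-1,[0,0,-0.02],[0,0,0]],[-1,[0,0,0],[0,0,0]],[-1,[0,0,0],[0,0,0]]]}}

```text
time_s: 9.43
eef_pos: [550.1, 14.9, 194.5]
ee_rot: [0.0, 0.997, -0.079, 0.001]
force: [-0.4, -0.4, -0.3]
grip_width: 1.0
grip_force: 0.0
```

Run:
```python
from rig import *;from h import *
s=sense();w=wristcam(capture("wrist"),s);print(s["eef_pos"],s["grip_width"],s["time_s"])
W=world(w)
for n,z0,z1 in(("plate",33,40),("box",75,90)):
    m=(W[...,2]>z0)&(W[...,2]<z1)&(abs(W[...,0]-549)<110)&(abs(W[...,1]-14)<75)
    k=W[m];print(n,np.median(k[:,2]),len(k))
    A=np.c_[k[:,:2]-k[:,:2].mean(0),np.ones(len(k))];print(np.linalg.lstsq(A,k[:,2],rcond=None)[0])
    m=cv2.morphologyEx(m.astype(np.uint8),cv2.MORPH_OPEN,np.ones((5,5)));print(rect(w,m,36 if z0<50 else 80))
cv2.imwrite("pics/w4.png",w["pixels"][:,:,::-1])
```

```text
[550.07628018  14.89638373 194.5462195 ] 0.9996160899588717 9.4333
plate 36.90733447133179 28279
[9.08512961e-04 6.27064713e-04 3.69047773e+01]
(((548.9674072265625, 15.57761001586914), (110.31879425048828, 180.2239990234375), 81.13214111328125), [[559.7, 14.9, 36.0, 36285.0], [533.2, 18.6, 36.0, 7237.5], [612.8, 6.3, 36.0, 1626.5]])
box 81.20021264220497 5523
[-6.04242653e-03  2.63373139e-03  8.11327023e+01]
(((549.8789672851562, 15.378841400146484), (35.83706283569336, 64.37726593017578), 81.12406158447266), [[551.2, 15.5, 80.0, 5343.0]])
```

View pics/w4.png

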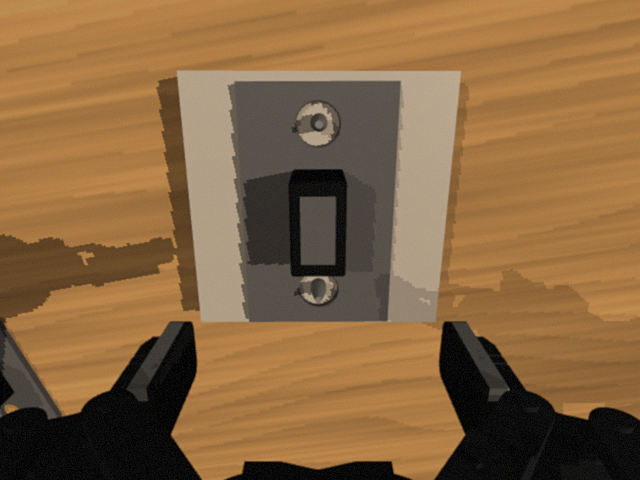

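The cover lies flush and level, with both pins, at (318,124) and (318,290), centred in its holes. The gripper is clear, so I hand the job in.

```bash
python3 -c "
from rig import *
print(finish_job())"
```

```text
the job is handed in; nothing more can be done
None
```

I placed the larger cover over both pins and released it flush and level on the clock, left the smaller cover untouched, and handed the job in at about 9.5 s; no verdict came back.

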